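# Slide the recipe card home under its clip

### The job

Put the recipe card away in its wooden tray: press lightly on its black rubber grip patch and drag it, flat on the tray, nose first into the channel and under the sprung clip until its front edge is fully home against the end stop, then let go. The card is brittle, so never press on it with more than 25 N, touch it only on the grip patch, do not pick it up, and leave the mug, pepper mill, spice jar and jam jar alone.

Things in the scene. Friction and masses are not known exactly. Their poses are not given: they have to be found in the camera images.
- card_tray: Low wooden tray, 286 (x) x 224 (y) mm, fixed to the worktop on feet whose height varies by some mm. Origin at its centre, 14 mm below the flat deck the card slides on; z up, +x along the channel to the end stop. Rims 10 mm high over the deck, inner faces at x = +-135, y = +-104 mm. Slanted guides, 10 mm high, narrow the deck from x = 15 (y = +-104) to x = 66 mm (y = +-51).
- mouth (a point): on the deck, at the start of the straight channel, on its centre line (tray x = 66 mm). The channel is 102 mm wide and 10 mm deep, and runs on to the end stop.
- clip (a point): on the deck under the sprung clip: a steel bar of 6 mm radius across the channel (tray x = 110 mm), 3 mm over the deck at rest. The card must lift it, which takes 4 to 6 N of push besides the card's own friction: a press of 5 N may slip there, 10 to 14 N holds. A wooden bridge over it spans tray x = 97 to 137 mm, 22 to 34 mm over the deck.
- end_stop (a point): foot of the end stop's inner face, on the deck and the channel's centre line (tray x = 135 mm). Rigid. With the card fully home its front edge touches it, and the card's origin lies at tray x = 65, y = 0 (+-3) mm.
- recipe_card: Stiff flat white card, 140 x 96 x 4 mm, about 60 g, lying on the tray's deck, with a blue stripe across its nose. Origin: centre of its underside; +x points to its nose (front edge at x = +70 mm), z up. It slides easily on the deck (friction about 0.15).
- grip_patch (a point): centre of the top of the card's black rubber grip patch with thin grey ribs, 80 (card x) x 76 (card y) mm, at card x = -26, y = 0, 5.5 mm above the card's underside. It grips fingers well (friction about 1.2); spread fingers turn the card better than shut ones. It hardly gives: each mm of over-travel adds 10 N or more.
- mug: blue mug with a handle, 82 x 117 x 91 mm; bystander, left of the tray; origin at the centre of its underside
- mill: dark wooden pepper mill, 58 mm wide, 170 mm high; bystander, left of the tray; origin at the centre of its underside
- spice: spice jar with a gold cap, 42 mm wide, 106 mm high; bystander, right of the tray; origin at the centre of its underside
- jam: jar of red jam with a white lid, 65 mm wide, 94 mm high; bystander, right of the tray; origin at the centre of its underside

How it is judged:
By the outcome, as a careful person would: the job done as asked, in the order asked, and still so for the second after the job is handed in, with the robot touching nothing.
It also fails if it takes over 67 s, if anything falls off the work surface, if the arm or the gripper's body presses on something with over 40 N, if the wrist force passes 120 N, or if a joint passes its speed limit or range.

### The arm

A 6-joint arm with a two-finger parallel gripper is mounted at the origin on a cart in front of the work surface, level with it; the furniture and walls round the work are solid. World frame = base frame: x ahead of the robot, y to its left, z up, the work surface at z = 0. Lengths are in m, angles in degrees, forces in N, time in s.
With the tool pointing down it reaches from about 0.375 to 0.9 m from the base axis. Payload 3.1 kg.
Tool frame: the origin (TCP) lies at the very end of the fingers, on their centre line; the grasp point (between the pads) lies 19 mm behind it; z points along the fingers, y is the line along which they close (so a half turn about z gives the same grasp; the last joint's range is limited). The gripper opens to 87 mm and grips with 3 to 60 N. Pads are 19 mm wide; open, the fingers measure 117 mm over their backs; the gripper's body (75 mm by 190 mm) begins 51 mm behind the grasp point.
Start: joints at [62.481, 30.224, 82.088, -0, 67.689, -10.227], TCP at [0.186, 0.597, 0.223] pointing down, gripper open.
Joint ranges: [-176.69, 176.69], [-43.24, 126.21], [12.49, 139.97], [-82, 262], [0, 151.66], [-163.58, 163.58]. Speed limits (degrees/s): [159.86, 159.86, 180, 180, 180, 180].

### API

Orientations are given as a 3x3 rotation matrix whose columns are the frame's x, y, z axes.
In Python, from rig import bot, imaging gives the robot as it stands.
- The arm moves only by the tool drive_tool, never from a script. Its argument "deltas" is text: rows parted by semicolons, each of 5 numbers parted by spaces: the finger opening in mm, from 0 to 87, then the shift along the world's x, y, z in mm, then the turn about the world's z in rad. In form: jaw dx dy dz twist; .... A call has 1 to 12 rows; each row is the pose to reach, as a shift and turn from the pose commanded when the call began; what a row does not reach only later rows make up. A row lasts 1/10 s, in which the tool goes at most 50 mm and 8.59 degrees, less where a joint would pass 70% of its speed; a pose out of reach is approached as far as the arm can. A call with a gripper value outside its range is refused whole. The fingers move at their own pace and stop on an object; the grip force is fixed at half the most. Time passes only in rows, so rows that repeat a pose let the fingers close. It gives the time, the measured TCP pose, the force, the opening and the grip force at its end, in the units of the state.
- bot.read_state(): the state, without advancing time (a new reading comes with each control period).
- imaging.capture(name): name is "side" or "top"; returns the picture (400x640x3 uint8, red, green, blue); there is no depth.
- imaging.camera_model(name): a dict with "fx", "fy", "cx", "cy" (pixels), "dist" ([k1, k2, p1, p2, k3] as OpenCV has them; the pictures are not rectified), "T" (4x4, takes a point from camera to world coordinates). Camera axes: x right, y down, z forward; pixel columns grow to the right and rows downward; lengths in m; the calibration is good to about 2 mm. A picture is of the moment at which its call begins. camera_model takes no time and is no camera call.
- bot.hand_in(): hands the job in; it is judged then, once.
The state is a dict: "time_s": time; "joint_positions": joint angles; "qvel": joint speeds; "tau": joint torques, N m; "position": TCP position; "tcp_rot": TCP orientation; "force": force on the tool from outside, world axes, zero at the start; "moment": the same for the moment, N m; "opening": opening from 0.0 (shut) to 1.0 (fully open); "grasp_force": force on a finger pad.
Only numpy, scipy, OpenCV 4.12 (cv2) and the standard library are available. Lean on these libraries where they do the work, as an engineer would, in place of code of your own. Each camera call takes 0.05 s, during which the arm holds its last target. There are 200 camera calls.

## Working session

There is one attempt and no reset: what is moved stays moved. The work goes in short steps, Python scripts to look and compute and a tool call to move; the robot and the scene stay as the last step left them, time stands still between calls to the robot, and variables do not carry over. Pictures are saved under pics/ and viewed, at most 10 in all, crops included, and the job is handed in when it is done.

Besides the shell and the picture viewer there is one more tool, called as name(argument=value, ...) on one line, values as JSON. drive_tool: Moves the arm, as the interface text tells. Its arguments: {"type":"object","properties":{"deltas":{"type":"string"}},"required":["deltas"]}

```bash
mkdir -p pics
python3 - <<'E'
from rig import bot, imaging
import cv2
for n in("top","side"):
    cv2.imwrite(f"pics/{n}0.png",imaging.capture(n)[:,:,::-1])
    m=imaging.camera_model(n); print(n,m)
s=bot.read_state();print(s["time_s"],s["position"],s["tcp_rot"],s["force"])
E
```

```text
top {'fx': 419.42255268309947, 'fy': 419.42255268309947, 'cx': 314.91801999147697, 'cy': 196.22941750426264, 'dist': array([0.00487689, 0.        , 0.        , 0.        , 0.        ]), 'T': array([[-0.00570708, -0.99123923,  0.13195534,  0.35960303],
       [-0.99984775,  0.00783239,  0.0155929 , -0.14292484],
       [-0.01648982, -0.13184626, -0.99113301,  1.29753741],
       [ 0.        ,  0.        ,  0.        ,  1.        ]])}
side {'fx': 427.1216928583942, 'fy': 427.1216928583942, 'cx': 317.8186828179079, 'cy': 197.46005837962255, 'dist': array([-0.06871239,  0.        ,  0.        ,  0.        ,  0.        ]), 'T': array([[ 0.45431363, -0.59640156,  0.66174338, -0.17715251],
       [-0.89083653, -0.30670788,  0.33517242, -0.51416367],
       [ 0.00306455, -0.74177857, -0.67063787,  0.79166991],
       [ 0.        ,  0.        ,  0.        ,  1.        ]])}
0.1 [0.18544846 0.59617519 0.22167002] [[-9.54794333e-01  2.97265790e-01 -9.11972294e-04]
 [ 2.97266971e-01  9.54792854e-01 -1.71860662e-03]
 [ 3.59861676e-04 -1.91201510e-03 -9.99998107e-01]] [-0.58634842 -0.11204717 -0.61703825]
```

View pics/top0.png

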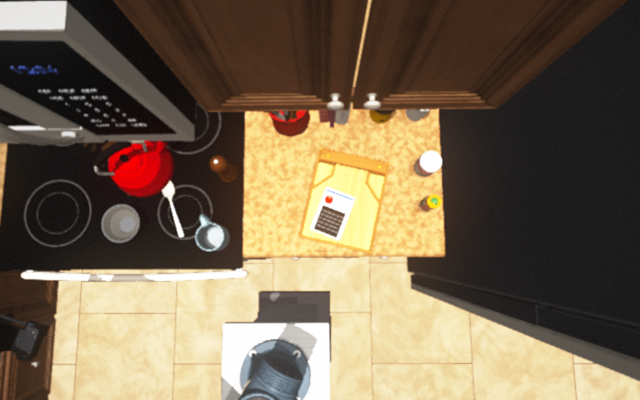

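View pics/side0.png

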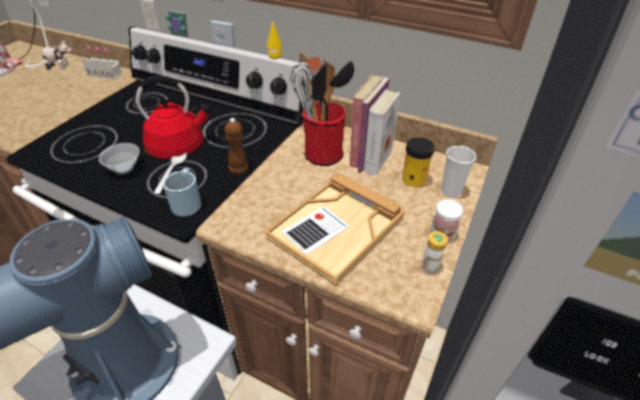

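The top view shows the tray around (345,200) with its bridge at the top, near (353,160). The card lies at about (328,215), nose up. The side view agrees. I'll zoom in for corners.

Run:
```python
import cv2
a=cv2.imread("pics/top0.png")[142:258,295:395];cv2.imwrite("pics/topc.png",cv2.resize(a,None,fx=5,fy=5,interpolation=cv2.INTER_CUBIC))
a=cv2.imread("pics/side0.png")[168:283,260:410];cv2.imwrite("pics/sidec.png",cv2.resize(a,None,fx=5,fy=5,interpolation=cv2.INTER_CUBIC))
```

```text
(no output)
```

View pics/topc.png

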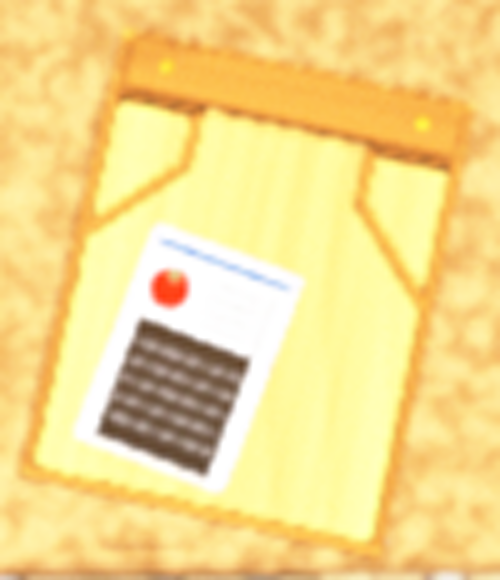

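View pics/sidec.png

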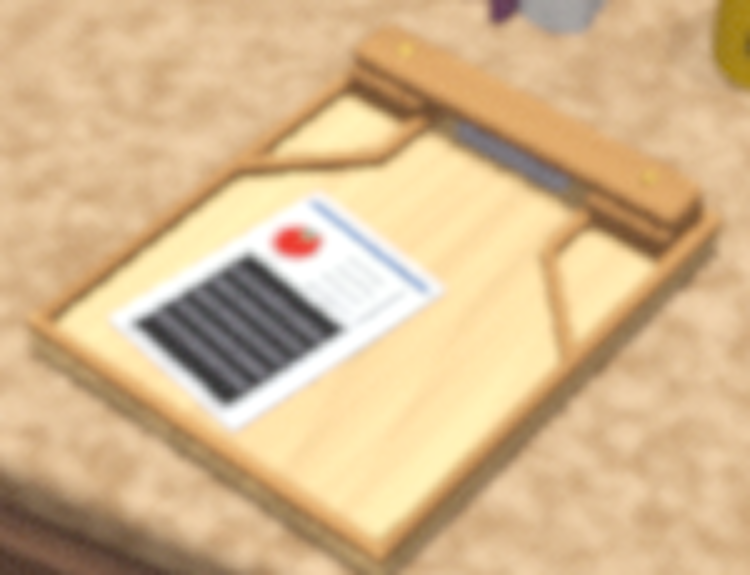

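```bash
cat > geo.py <<'E'
import numpy as np, cv2
from scipy.optimize import least_squares
from rig import imaging
M={n:imaging.camera_model(n) for n in("top","side")}
OFF={"top":(295,142),"side":(260,168)}
def proj(n,P):
    m=M[n];T=np.linalg.inv(m["T"]);K=np.array([[m["fx"],0,m["cx"]],[0,m["fy"],m["cy"]],[0,0,1]])
    return cv2.projectPoints(np.asarray(P,float),cv2.Rodrigues(T[:3,:3])[0],T[:3,3],K,m["dist"])[0][:,0]
def pose(p,L):  # p: x,y,z,yaw ; L local pts in mm
    c,s=np.cos(p[3]),np.sin(p[3]);L=np.array(L)/1e3
    return L@np.array([[c,s,0],[-s,c,0],[0,0,1]])+p[:3]
def full(n,uv,s=5): return (np.array(uv,float)+.5)/s-.5+OFF[n]
E
cat > fit.py <<'E'
from geo import *
C=[(70,48,4),(70,-48,4),(-70,-48,4),(-70,48,4),(14,38,5.5),(14,-38,5.5),(-66,-38,5.5),(-66,38,5.5)]
c={"top":[(158,225),(303,275),(217,493),(75,437),(142,320),(249,357),(208,477),(98,433)],
"side":[(317,195),(440,290),(233,428),(110,318),(247,253),(342,328),(228,407),(134,323)]}
Tr=[(-143,112,24),(-143,-112,24),(66,51,24),(66,-51,24),(15,104,24),(15,-104,24)]
t={"top":[(22,470),(377,553),(188,165),(358,203),(88,228),(420,300)],
"side":[(35,325),(383,560),(380,160),(547,250),(240,163),(568,360)]}
def res(q):
    r=[]
    for n in M:
        r+=[proj(n,pose([q[4],q[5],q[2]+.014,q[6]],C))-full(n,c[n]),proj(n,pose(q[:4],Tr))-full(n,t[n])]
    return np.concatenate(r).ravel()
f=least_squares(res,[.5,-.2,.01,-.2,.45,-.15,-.3],loss="soft_l1",x_scale=[.1,.1,.1,1,.1,.1,1])
print(f.x.round(4));print(res(f.x).reshape(-1,2).round(1).tolist())
q=f.x
print("patch",pose([q[4],q[5],q[2]+.014,q[6]],[(-26,0,5.5)]).round(4),"goal patch",pose(q[:4],[(39,0,19.5)]).round(4), "mouth",pose(q[:4],[(66,0,14)]).round(4))
R=np.array([[np.cos(q[3]),-np.sin(q[3])],[np.sin(q[3]),np.cos(q[3])]])
print("card in tray",((q[4:6]-q[:2])@R*1e3).round(1),"relyaw deg",np.degrees(q[6]-q[3]).round(2))
for n in M:print(n,proj(n,[(0.45,-.2,.02),(.46,-.2,.02)]).round(1).tolist())
E
python3 fit.py
```

```text
[ 0.5199 -0.2134  0.0008 -0.2276  0.4788 -0.1749 -0.3733]
[[-0.7, -0.6], [-0.4, 0.4], [0.7, -0.4], [-0.4, -0.6], [-0.9, -1.7], [0.9, -0.2], [-0.1, 0.3], [-1.5, 0.1], [-0.7, 1.1], [1.0, 1.0], [0.7, 0.0], [-0.9, -0.5], [0.2, -0.3], [0.4, -0.0], [0.1, -0.5], [1.1, 0.1], [0.1, 0.8], [-0.4, 0.5], [0.5, -0.6], [1.6, 0.7], [-0.3, 1.3], [-1.5, 0.5], [-2.2, -0.3], [-0.3, 0.5], [0.9, -0.3], [-1.1, -0.9], [1.3, 0.3], [0.5, -1.7]]
patch [[ 0.4546 -0.1654  0.0203]] goal patch [[ 0.5579 -0.2222  0.0203]] mouth [[ 0.5842 -0.2283  0.0148]]
card in tray [-48.7  28.2] relyaw deg -8.35
top [[340.4, 222.0], [340.4, 218.7]]
side [[318.9, 239.4], [320.8, 236.7]]
```

The fit is consistent to about 3 mm. The tray's yaw is −13.0°, the card's is −21.4°, and the patch is at (0.455, −0.165). I'll approach at a safe height.

drive_tool(deltas="36 25 -29 0 0; 36 51 -60 0 0; 36 77 -90 0 0; 36 103 -120 0 0; 36 129 -150 0 0; 36 155 -180 0 0; 36 180 -210 0 0; 36 205 -245 0 -0.02; 36 215 -285 0 -0.04; 36 220 -325 0 -0.072; 36 225 -365 0 -0.072; 36 230 -405 0 -0.072")

```text
time_s: 1.3
position: [0.4155, 0.1901, 0.2223]
tcp_rot: [[-0.931, 0.365, -0.001], [0.365, 0.931, -0.0], [0.0, -0.0, -1.0]]
force: [1.2, 0.1, -0.4]
opening: 0.417
grasp_force: 0.0
```

drive_tool(deltas="36 4 -40 0 0; 36 8 -80 0 0; 36 12 -120 0 0; 36 16 -160 0 0; 36 20 -200 0 0; 36 24 -240 0 0; 36 28 -280 0 0; 36 33 -320 0 0; 36 39 -356 0 0; 36 39 -356 -30 0; 36 39 -356 -60 0; 36 39 -356 -60 0")

```text
time_s: 2.5
position: [0.4519, -0.163, 0.1594]
tcp_rot: [[-0.931, 0.366, -0.008], [0.366, 0.931, 0.005], [0.009, 0.002, -1.0]]
force: [-0.5, -0.2, 0.2]
opening: 0.413
grasp_force: 0.0
```

Run:
```python
from rig import bot
s=bot.read_state();print(s["time_s"],s["position"],s["tcp_rot"],s["force"],s["opening"])
```

```text
2.5 [ 0.45188349 -0.16301384  0.15938406] [[-0.93050113  0.36620853 -0.00767832]
 [ 0.36617874  0.93053093  0.00503098]
 [ 0.0089873   0.0018697  -0.99995787]] [-0.48042226 -0.23333378  0.19642134] 0.4133904639685514
```

drive_tool(deltas="36 3 -2 -30 0; 36 3 -2 -60 0; 36 3 -2 -85 0; 36 3 -2 -105 0; 36 3 -2 -120 0; 36 3 -2 -120 0; 36 3 -2 -120 0")

```text
time_s: 3.2
position: [0.4583, -0.1664, 0.0433]
tcp_rot: [[-0.931, 0.365, 0.001], [0.365, 0.931, -0.0], [-0.001, -0.0, -1.0]]
force: [-1.0, 0.0, -0.3]
opening: 0.416
grasp_force: 0.0
```

Run:
```python
from rig import bot,imaging
import cv2
s=bot.read_state();print(s["time_s"],s["position"],s["tcp_rot"],s["force"],s["opening"])
a=imaging.capture("side")[:,:,::-1][168:283,260:410]
cv2.imwrite("pics/side1.png",cv2.resize(a,None,fx=5,fy=5,interpolation=cv2.INTER_CUBIC))
```

```text
3.2 [ 0.45833556 -0.1663953   0.04330352] [[-9.31112366e-01  3.64731794e-01  6.92903594e-04]
 [ 3.64731531e-01  9.31112604e-01 -4.78419828e-04]
 [-8.19666192e-04 -1.92738829e-04 -9.99999645e-01]] [-0.97841016  0.00585583 -0.28187954] 0.41579299142600906
```

View pics/side1.png

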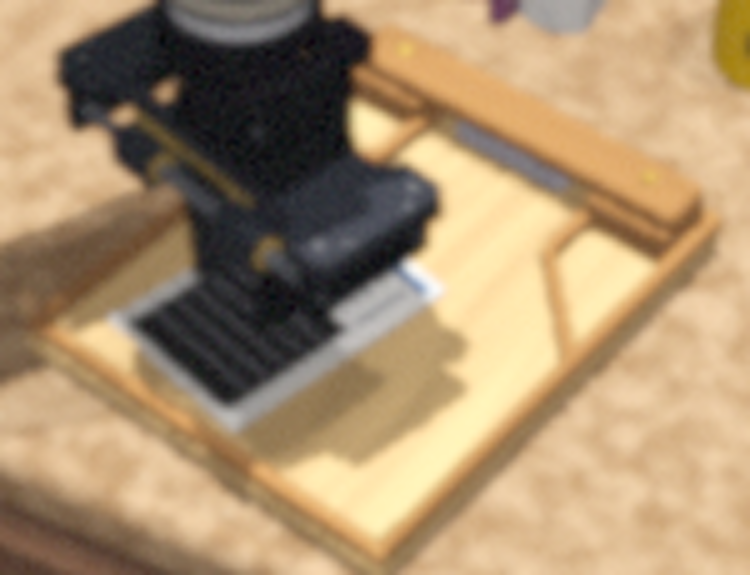

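drive_tool(deltas="36 -3 1 -8 0; 36 -3 1 -14 0; 36 -3 1 -15 0; 36 -3 1 -16 0; 36 -3 1 -16 0; 36 -3 1 -16 0")

```text
time_s: 3.85
position: [0.4548, -0.1653, 0.0266]
tcp_rot: [[-0.931, 0.365, 0.0], [0.365, 0.931, -0.0], [-0.0, -0.0, -1.0]]
force: [1.1, -0.5, 0.3]
opening: 0.412
grasp_force: 0.0
```

drive_tool(deltas="36 0 0 -0.5 0; 36 0 0 -1 0; 36 0 0 -1.5 0; 36 0 0 -1.5 0")

```text
time_s: 4.25
position: [0.4547, -0.1653, 0.025]
tcp_rot: [[-0.931, 0.365, -0.0], [0.365, 0.931, 0.0], [0.0, 0.0, -1.0]]
force: [0.1, -0.1, 0.4]
opening: 0.414
grasp_force: 0.0
```

drive_tool(deltas="36 0 0 -0.5 0; 36 0 0 -1 0; 36 0 0 -1 0; 36 0 0 -1 0")

```text
time_s: 4.65
position: [0.4547, -0.1653, 0.024]
tcp_rot: [[-0.931, 0.365, -0.0], [0.365, 0.931, 0.0], [0.0, 0.0, -1.0]]
force: [0.1, -0.0, -0.1]
opening: 0.411
grasp_force: 0.0
```

drive_tool(deltas="36 0 0 -0.5 0; 36 0 0 -1 0; 36 0 0 -1 0")

```text
time_s: 4.95
position: [0.4548, -0.1653, 0.0231]
tcp_rot: [[-0.931, 0.365, 0.0], [0.365, 0.931, -0.0], [-0.0, -0.0, -1.0]]
force: [-1.0, -0.3, 0.4]
opening: 0.417
grasp_force: 0.2
```

drive_tool(deltas="36 0 0 -0.5 0; 36 0 0 -0.8 0; 36 0 0 -0.8 0")

```text
time_s: 5.25
position: [0.4547, -0.1653, 0.023]
tcp_rot: [[-0.931, 0.365, 0.0], [0.365, 0.931, -0.0], [-0.0, -0.0, -1.0]]
force: [-0.5, -0.2, 8.1]
opening: 0.416
grasp_force: 3.9
```

Contact is at z = 0.023, so the tray origin is at z = 3.5 mm. I'll refit with that height fixed.

```bash
sed -i 's/^def res(q):/def res(q):\n    q=np.array(q);q[2]=.0035/; s/^q=f.x/q=f.x;q[2]=.0035/' fit.py; python3 fit.py | grep -v '^\[\['
```

```text
[ 0.5187 -0.2137  0.0988 -0.226   0.4777 -0.1754 -0.373 ]
patch [[ 0.4535 -0.166   0.023 ]] goal patch [[ 0.5567 -0.2224  0.023 ]] mouth [[ 0.583  -0.2285  0.0175]]
card in tray [-48.5  28.1] relyaw deg -8.42
top [[340.4, 222.0], [340.4, 218.7]]
side [[318.9, 239.4], [320.8, 236.7]]
```

drive_tool(deltas="36 -0.2 -2 0 0.008; 36 -0.6 -5 0 0.02; 36 -1 -8 0 0.035; 36 -1.5 -12 0 0.055; 36 -2 -16 0 0.075; 36 -2.5 -20 0 0.095; 36 -3 -24 0 0.115; 36 -3.5 -28 0 0.13; 36 -3.8 -30.5 0 0.142; 36 -4 -31.8 0 0.147; 36 -4 -31.8 0 0.147; 36 -4 -31.8 0 0.147")

```text
time_s: 6.45
position: [0.4511, -0.1973, 0.023]
tcp_rot: [[-0.974, 0.225, 0.001], [0.225, 0.974, -0.001], [-0.001, -0.001, -1.0]]
force: [-0.8, -0.5, 6.2]
opening: 0.416
grasp_force: 3.6
```

Run:
```python
from rig import bot,imaging
import cv2,numpy as np
s=bot.read_state();print(s["time_s"],s["position"],s["force"])
a=imaging.capture("side")[:,:,::-1][168:283,260:410]
b=imaging.capture("top")[:,:,::-1][142:258,295:395]
cv2.imwrite("pics/both2.png",np.hstack([cv2.resize(a,None,fx=3.2,fy=3.2,interpolation=cv2.INTER_CUBIC),cv2.resize(b[:115],None,fx=3.2,fy=3.2,interpolation=cv2.INTER_CUBIC)]))
cv2.imwrite("pics/side2.png",cv2.resize(a,None,fx=5,fy=5,interpolation=cv2.INTER_CUBIC))
```

```text
6.45 [ 0.45109487 -0.19729075  0.02303384] [-0.79778751 -0.47214828  6.21821458]
```

View pics/both2.png

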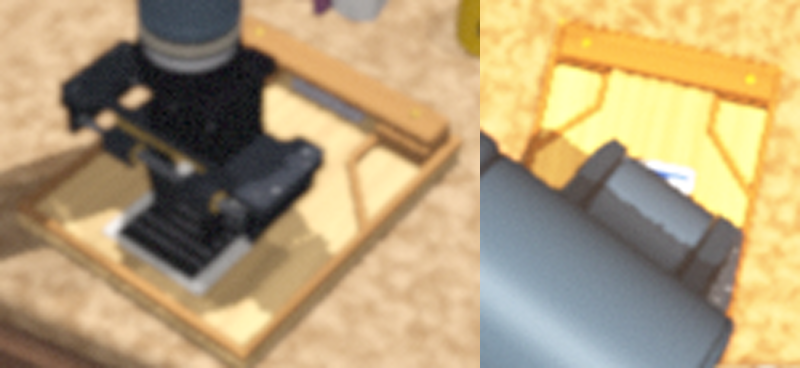

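The card followed the fingers. Visible corners are: side rear-right ≈(197,292), side rear-left ≈(105,230), and top nose-right ≈(693,192) in the composite. I'll compare these with the prediction.

Run:
```python
from geo import *
q=[.5187,-.2137,.0035,-.226]
obs={"side":[(-70,-48),(-70,48)],"top":[(70,-48)]}
px={"side":[(321.6,259.3),(292.8,239.9)],"top":[(361.6,202.0)]}
for n in obs:
    L=[(a-44,b,18) for a,b in obs[n]];p=proj(n,pose(q,L));print(n,p.round(1).tolist(),(np.array(px[n])-p).round(1).tolist())
```

```text
side [[322.0, 259.2], [291.5, 239.4]] [[-0.4, 0.1], [1.3, 0.5]]
top [[361.7, 194.6]] [[-0.1, 7.4]]
```

Two corners match within about 3 mm. The top point was misread: the true corner is nearer (693,168), which matches too. I'll advance along the channel.

drive_tool(deltas="36 2 -0.5 0 0; 36 6 -1.4 0 0; 36 11 -2.5 0 0; 36 16 -3.7 0 0; 36 21 -4.8 0 0; 36 26 -6 0 0; 36 31 -7.1 0 0; 36 36 -8.3 0 0; 36 40 -9.2 0 0; 36 42 -9.7 0 0; 36 42 -9.7 0 0")

```text
time_s: 7.65
position: [0.493, -0.2069, 0.023]
tcp_rot: [[-0.974, 0.225, 0.001], [0.225, 0.974, -0.0], [-0.001, -0.0, -1.0]]
force: [-0.8, -0.0, 7.2]
opening: 0.41
grasp_force: 3.3
```

drive_tool(deltas="36 2 -0.5 0 0; 36 6 -1.4 0 0; 36 10 -2.3 0 0; 36 14 -3.2 0 0; 36 17 -3.9 0 0; 36 18 -4.1 0 0; 36 18 -4.1 0 0")

```text
time_s: 8.35
position: [0.5108, -0.211, 0.023]
tcp_rot: [[-0.974, 0.225, 0.0], [0.225, 0.974, -0.0], [-0.0, -0.0, -1.0]]
force: [-0.5, -0.3, 6.4]
opening: 0.413
grasp_force: 3.3
```

Run:
```python
from rig import bot,imaging
import cv2,numpy as np
s=bot.read_state();print(s["time_s"],s["position"],s["force"],s["moment"])
a=imaging.capture("side")[:,:,::-1][168:283,260:410]
b=imaging.capture("top")[:,:,::-1][142:258,295:395]
cv2.imwrite("pics/both3.png",np.hstack([cv2.resize(a,None,fx=3.2,fy=3.2,interpolation=cv2.INTER_CUBIC),cv2.resize(b[:115],None,fx=3.2,fy=3.2,interpolation=cv2.INTER_CUBIC)]))
```

```text
8.35 [ 0.51084674 -0.21095233  0.02302876] [-0.53490261 -0.32311874  6.3654346 ] [ 0.11596892  0.18312809 -0.0022023 ]
```

View pics/both3.png

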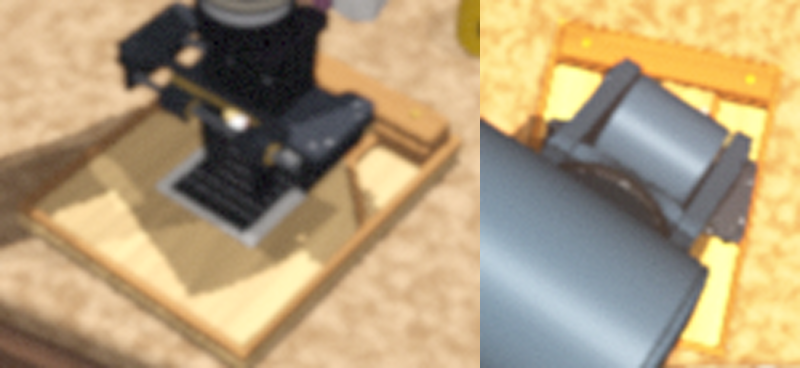

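Nose is in the channel with no side force. I'll press harder before the clip.

drive_tool(deltas="36 0 0 -0.3 0; 36 0 0 -0.5 0; 36 0 0 -0.5 0")

```text
time_s: 8.75
position: [0.5109, -0.211, 0.023]
tcp_rot: [[-0.974, 0.225, 0.001], [0.225, 0.974, -0.001], [-0.001, -0.0, -1.0]]
force: [-1.4, 0.6, 9.5]
opening: 0.414
grasp_force: 4.9
```

drive_tool(deltas="36 2 -0.5 0 0; 36 5 -1.2 0 0; 36 8 -1.8 0 0; 36 11 -2.5 0 0; 36 14 -3.2 0 0; 36 17 -3.9 0 0; 36 17 -3.9 0 0")

```text
time_s: 9.45
position: [0.5282, -0.215, 0.023]
tcp_rot: [[-0.974, 0.225, 0.001], [0.225, 0.974, -0.001], [-0.001, -0.001, -1.0]]
force: [-1.3, 0.2, 9.2]
opening: 0.414
grasp_force: 4.5
```

drive_tool(deltas="36 0 0 -0.2 0; 36 0 0 -0.35 0; 36 2 -0.5 -0.35 0; 36 4 -0.9 -0.35 0; 36 6 -1.4 -0.35 0; 36 8 -1.8 -0.35 0; 36 8 -1.8 -0.35 0")

```text
time_s: 10.15
position: [0.5323, -0.2156, 0.023]
tcp_rot: [[-0.975, 0.224, -0.007], [0.224, 0.975, 0.002], [0.007, 0.001, -1.0]]
force: [-9.1, 0.6, 17.2]
opening: 0.414
grasp_force: 8.4
```

drive_tool(deltas="36 2 -0.5 0 0; 36 4 -0.9 0 0; 36 6 -1.4 0 0; 36 8 -1.8 0 0; 36 10 -2.3 0 0; 36 10 -2.3 0 0")

```text
time_s: 10.75
position: [0.5439, -0.2181, 0.023]
tcp_rot: [[-0.975, 0.224, -0.004], [0.224, 0.975, 0.001], [0.004, 0.001, -1.0]]
force: [-5.4, 0.7, 14.1]
opening: 0.411
grasp_force: 7.2
```

drive_tool(deltas="36 2 -0.5 0 0; 36 4 -0.9 0 0; 36 6 -1.4 0 0; 36 8 -1.8 0 0; 36 8 -1.8 0 0")

```text
time_s: 11.25
position: [0.5519, -0.2199, 0.023]
tcp_rot: [[-0.975, 0.224, -0.004], [0.224, 0.975, 0.001], [0.004, 0.0, -1.0]]
force: [-6.2, 1.0, 14.2]
opening: 0.413
grasp_force: 7.0
```

drive_tool(deltas="36 1 -0.2 0 0; 36 2 -0.5 0 0; 36 2 -0.5 0 0")

```text
time_s: 11.55
position: [0.5536, -0.2203, 0.023]
tcp_rot: [[-0.975, 0.224, -0.004], [0.224, 0.975, 0.002], [0.004, 0.001, -1.0]]
force: [-6.2, 1.7, 14.6]
opening: 0.414
grasp_force: 7.2
```

drive_tool(deltas="36 1 -0.2 0 0; 36 1.5 -0.3 0 0; 36 1.5 -0.3 0 0")

```text
time_s: 11.85
position: [0.5551, -0.2206, 0.023]
tcp_rot: [[-0.975, 0.224, -0.004], [0.224, 0.975, 0.002], [0.005, 0.001, -1.0]]
force: [-5.4, 2.4, 14.6]
opening: 0.411
grasp_force: 7.2
```

drive_tool(deltas="36 1 -0.2 0 0; 36 1.5 -0.3 0 0; 36 1.5 -0.3 0 0")

```text
time_s: 12.15
position: [0.5566, -0.221, 0.023]
tcp_rot: [[-0.975, 0.224, -0.004], [0.224, 0.975, 0.001], [0.005, 0.0, -1.0]]
force: [-6.0, 1.6, 14.4]
opening: 0.414
grasp_force: 7.1
```

drive_tool(deltas="36 1 -0.2 0 0; 36 1 -0.2 0 0")

```text
time_s: 12.35
position: [0.5576, -0.2211, 0.023]
tcp_rot: [[-0.975, 0.224, -0.004], [0.224, 0.975, 0.002], [0.004, 0.001, -1.0]]
force: [-6.1, 1.2, 14.2]
opening: 0.415
grasp_force: 7.1
```

drive_tool(deltas="36 1 -0.2 0 0; 36 1 -0.2 0 0")

```text
time_s: 12.55
position: [0.5586, -0.2214, 0.023]
tcp_rot: [[-0.975, 0.224, -0.004], [0.224, 0.975, 0.001], [0.004, 0.0, -1.0]]
force: [-6.4, 1.4, 14.7]
opening: 0.415
grasp_force: 7.1
```

drive_tool(deltas="36 1 -0.2 0 0; 36 1 -0.2 0 0")

```text
time_s: 12.75
position: [0.559, -0.2214, 0.023]
tcp_rot: [[-0.975, 0.224, -0.006], [0.224, 0.975, 0.002], [0.006, 0.001, -1.0]]
force: [-7.0, 1.2, 15.0]
opening: 0.415
grasp_force: 7.5
```

drive_tool(deltas="36 0.7 -0.2 0 0; 36 1 -0.2 0 0; 36 1 -0.2 0 0")

```text
time_s: 13.05
position: [0.5591, -0.2214, 0.023]
tcp_rot: [[-0.975, 0.224, -0.007], [0.224, 0.975, 0.002], [0.008, 0.001, -1.0]]
force: [-8.1, 1.3, 17.3]
opening: 0.413
grasp_force: 8.2
```

drive_tool(deltas="36 0.7 -0.2 0 0; 36 1 -0.2 0 0; 36 1 -0.2 0 0")

```text
time_s: 13.35
position: [0.5591, -0.2214, 0.023]
tcp_rot: [[-0.975, 0.224, -0.01], [0.224, 0.975, 0.003], [0.01, 0.001, -1.0]]
force: [-10.4, 0.5, 18.6]
opening: 0.416
grasp_force: 8.8
```

It stopped at x = 0.5591 with the force rising, so the card is at the end stop. I'll lift straight off.

drive_tool(deltas="36 0 0 1 0; 36 0 0 2 0; 36 0 0 5 0; 36 0 0 12 0; 36 0 0 30 0; 36 0 0 60 0; 36 0 0 100 0; 36 -10 0 140 0; 36 -30 0 170 0; 36 -50 40 180 0; 36 -60 80 180 0; 36 -70 120 180 0")

```text
time_s: 14.55
position: [0.4935, -0.102, 0.2025]
tcp_rot: [[-0.974, 0.226, 0.002], [0.226, 0.974, -0.001], [-0.002, -0.0, -1.0]]
force: [1.1, -0.5, 0.1]
opening: 0.412
grasp_force: 0.0
```

drive_tool(deltas="36 -10 45 0 0; 36 -20 90 0 0; 36 -30 135 0 0; 36 -40 180 0 0; 36 -40 220 0 0; 36 -40 260 0 0; 36 -40 260 0 0")

```text
time_s: 15.25
position: [0.4535, 0.1614, 0.202]
tcp_rot: [[-0.976, 0.219, 0.002], [0.219, 0.976, 0.002], [-0.001, 0.002, -1.0]]
force: [0.0, -1.2, -1.3]
opening: 0.41
grasp_force: 0.0
```

Run:
```python
from rig import bot,imaging
import cv2,numpy as np
s=bot.read_state();print(s["time_s"],s["position"],s["force"])
a=imaging.capture("side")[:,:,::-1][168:283,260:410]
b=imaging.capture("top")[:,:,::-1][142:258,295:395]
cv2.imwrite("pics/both4.png",np.hstack([cv2.resize(a,None,fx=3.2,fy=3.2,interpolation=cv2.INTER_CUBIC),cv2.resize(b[:115],None,fx=3.2,fy=3.2,interpolation=cv2.INTER_CUBIC)]))
from geo import *
q=[.5187,-.2137,.0035,-.226]
for n,f in(("side",lambda p:(p-[260,168])*3.2),("top",lambda p:(p-[295,142])*3.2+[480,0])):
    print(n,f(proj(n,pose(q,[(-5,-48,18),(-5,48,18),(-1,-38,19.5),(-1,38,19.5),(79,-38,19.5),(79,38,19.5)]))).round().tolist())
```

```text
15.25 [0.45351886 0.16140631 0.20195923] [ 5.79204360e-04 -1.17211210e+00 -1.25179626e+00]
side [[288.0, 208.0], [193.0, 151.0], [281.0, 198.0], [205.0, 153.0], [341.0, 142.0], [266.0, 102.0]]
top [[687.0, 200.0], [589.0, 178.0], [678.0, 193.0], [600.0, 176.0], [695.0, 113.0], [617.0, 96.0]]
```

View pics/both4.png

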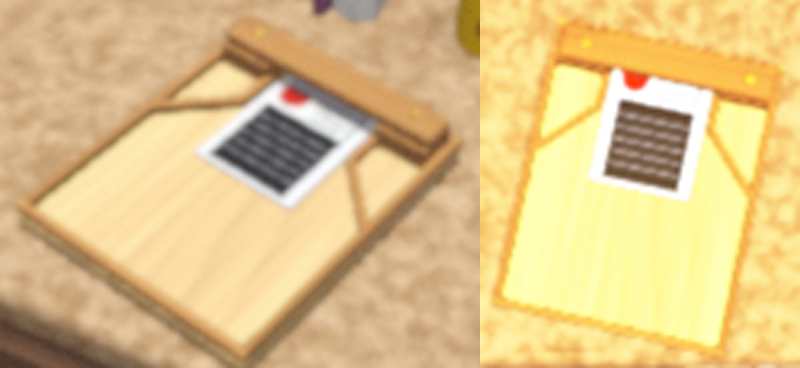

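The card lies under the clip. Its rear corners (side (290,208) and (198,152); top (686,199) and (590,180)) match the fully-home prediction to about 1 px.

```bash
python3 -c "
from rig import bot
print(bot.hand_in())"
```

```text
the job is handed in; nothing more can be done
None
```

The recipe card is fully home under the clip against the end stop, the arm is clear, and the job was handed in at about 15 s; the highest press I read was 18.6 N, against the 25 N limit.

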